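Set the reverb lever and switch the pedal on

TASK

On the grey reverb pedal, push the yellow lever round with one fingertip until its tip points at the orange mark, and only then press the steel footswitch fully down and let it come up again. Just push and press: do not pinch the lever, keep the push gentle, do not lift or shove the pedal, and leave the pick bowl, parts tray, hex key and tuner clip where they lie.

Things in the scene. Friction and masses are not known exactly. Their poses are not given: they have to be found in the camera images.
- pedal: Grey aluminium reverb pedal, loose on the table on rubber feet, about 0.85 kg, 150 mm (its x) by 170 mm (its y), flat top 45 mm above the table. Origin at the centre of its underside, z up; its front edge is on -x, with two small fixed black knobs (18 mm wide, 13 mm tall, at x -55 mm, y -52 and -15 mm) and the footswitch. The far half of the top carries the lever over a black scale disc of 60 mm radius.
- pivot (a point): Lever's upright turning axis, at the height of the lever's top (67 mm above the table, 22 mm above the pedal's top); it lies at x -5 mm, y 0 in the pedal's frame. A steel hub of 13 mm radius, 26 mm tall, stands round it.
- lever (a joint): Lever angle in rad: 0 points along the pedal's +x (straight away from its front edge), positive anticlockwise seen from above, stops at -1.45 and 1.45. It starts clockwise of the mark by at least 0.5 rad, so it has to go anticlockwise. It stays where it is left (friction only: about 1.7 N at 42 mm from the axis).
- lever_tip (a point): Tip of the yellow lever, at its top edge, 58 mm from the axis. The lever is a straight horizontal bar 9 mm wide (5 mm in its last 5 mm), its top 22 mm and its underside 8 mm above the pedal's top, with free space below and on both sides.
- marker (a joint): Angle of the orange mark in rad, measured as for the lever. The mark lies flat on the pedal's top and does not move in use.
- mark (a point): The point where the lever's tip (point lever_tip) has to come: 58 mm from the axis in the direction of the orange mark, at the height of the lever's top. The mark itself is an orange bar, 12 mm wide, just outside it, 61 to 74 mm from the axis, 3 mm high.
- footswitch (a joint): Travel of the footswitch in m: 0 up, 0.006 fully down; it springs back. About 1.2 N starts it, 6 N holds it fully down.
- switch_top (a point): Centre of the footswitch's flat top, a steel button of 11.5 mm radius, 21 mm above the pedal's top when up (66 mm above the table), at x -50 mm, y 48 mm in the pedal's frame. A fixed nut of 15 mm radius, 4 mm tall, is round its foot.
- bowl: White ceramic pick bowl, 104 mm wide, 40 mm tall, loose, to the left of the pedal; origin at the centre of its underside. Leave alone.
- tray: Green plastic parts tray, 130 by 90 mm, 30 mm tall, loose, to the right of the pedal; origin at the centre of its underside. Leave alone.
- hexkey: Small dark L-shaped hex key, 70 by 22 mm, 6 mm thick, lying beyond the pedal; origin at the middle of its long leg, on the table. Leave alone.
- tuner: Black tuner clip, 76 by 30 mm, 12 mm thick, lying beyond the pedal; origin under the middle of its black case. Leave alone.
Not all that is in view belongs to the job. Of the things like the pedal, leave any that is green or turquoise; of the rest the smaller one is meant.

How it is judged (in metres and radians):
On the way, in this order (a step that is already met when the one before it is completed fails the run):
1. the lever's tip rests at the orange mark (horizontal distance between lever_tip and mark below 0.007 m and velocity of joint lever between -0.1 and 0.1 rad/s), for 0.3 s.
2. the footswitch is pressed down with the lever at the mark (horizontal distance between lever_tip and mark below 0.007 m and value of joint footswitch above 0.0048 m), for 0.04 s.
At the end, for the whole second after the job is handed in: The lever's tip is within 7 mm of its place at the orange mark, the footswitch (pressed after that) is up again, and the pedal stands at rest, flat, within 25 mm of where it was (horizontal distance between lever_tip and mark below 0.007 m and value of joint footswitch below 0.001 m and distance of pedal from where it was at the start of the episode below 0.025 m and angle between pedal's own z axis and vertical below 0.05 rad and linear speed of pedal below 0.01 m/s); the robot touches nothing.
It fails at once if the footswitch is pressed before the lever is at the mark (horizontal distance between lever_tip and mark above 0.01 m and value of joint footswitch above 0.004 m).
It fails at once if the lever is pinched or pushed with more than 20 N (contact force between the fingers and lever above 20 N).
It fails at once if the pedal is lifted or tipped (height (world z) of pedal above 0.008 m or angle between pedal's own z axis and vertical above 0.1 rad).
It fails at once if the pedal is shoved more than 25 mm (distance of pedal from where it was at the start of the episode above 0.025 m).
It fails at once if the bowl, tray, hex key or tuner clip is moved more than 15 mm (distance of any of bowl, tray, hexkey, tuner from where it was at the start of the episode above 0.015 m).
It also fails if it takes over 48 s, if anything falls off the work surface, if the arm or the gripper's body presses on something with over 40 N, if the wrist force passes 120 N, or if a joint passes its speed limit or range.

ROBOT

A 6-joint arm with a two-finger parallel gripper is mounted at the origin on the work surface. World frame = base frame: x ahead of the robot, y to its left, z up, the work surface at z = 0. Lengths are in mm, angles in rad, forces in N, time in s.
With the tool pointing down it reaches from about 350 to 975 mm from the base axis. Payload 7.1 kg.
Tool frame: the origin (TCP) lies at the very end of the fingers, on their centre line; the grasp point (between the pads) lies 19 mm behind it (ctrl.pinch_z is the z of the grasp point in the tool frame, in mm); z points along the fingers, y is the direction in which the jaws open and shut (so a half turn about z gives the same grasp; the last joint's range is limited). The gripper opens to 88 mm and grips with 3 to 60 N. Pads are 20 mm wide; open, the fingers measure 115 mm over their backs; the gripper's body (75 mm by 178 mm) begins 61 mm behind the grasp point.
Start: joints at [-1.221, 0.423, 1.63, -0, 1.089, -0.019], TCP at [225.327, -582.952, 222.675] pointing down, gripper open.
Joint ranges: [-3, 3], [-0.9, 2.11], [0.09, 2.58], [-1.31, 4.45], [0.11, 2.69], [-2.54, 2.54]. Speed limits (rad/s): [2.39, 2.39, 3.01, 3.14, 3.14, 3.14].

INTERFACE

Orientations are given as a rotation vector (axis times angle).
In Python, from workcell import get_obs, optics, ctrl gives the robot as it stands.
- The arm moves only by the shell command python3 -m jog 'ROWS'. ROWS is a JSON object of lists of equal length, an entry for each row: "delta_rot": the turn, a rotation vector about the tool's x, y, z in rad, a list of three; "translation": the shift along the tool's x, y, z in mm, a list of three; "hand": the opening, from -1 (shut) to 1 (fully open). In form: {"delta_rot": [[rx, ry, rz], ...], "translation": [[x, y, z], ...], "hand": [hand, ...]}. A call has 1 to 5 rows; each row is the pose to reach, as a shift and turn from the pose commanded when the call began, along the tool's axes at that moment; what a row does not reach only later rows make up. A row lasts 1/10 s, in which the tool goes at most 50 mm and 8.59 degrees, less where a joint would pass 70% of its speed; a pose out of reach is approached as far as the arm can. A call with a gripper value outside its range is refused whole. The fingers move at their own pace and stop on an object; the grip force is fixed at half the most. Time passes only in rows, so rows that repeat a pose let the fingers close. It gives the time, the measured TCP pose, the force and the opening at its end, in the units of the state.
- get_obs(): the state, without advancing time (a new reading comes with each control period).
- optics.get_image(name): name is "scene" or "top" or "wrist"; returns the picture (384x512x3 uint8, red, green, blue); there is no depth.
- optics.calibration(name): a dict with "intrinsics" (3x3 intrinsics, pixels), "cam_to_world" (4x4, takes a point from camera to world coordinates). Camera axes: x right, y up, looking along -z (the intrinsics and any distortion apply to the point x, -y, -z); pixel columns grow to the right and rows downward; lengths in mm; the calibration is good to about 2 mm. A picture is of the moment at which its call begins: read the wrist's pose just before it. calibration takes no time and is no camera call; for the wrist camera it gives the pose at the moment of the call.
- ctrl.close_job(): hands the job in, once; it reports no verdict.
The state is a dict: "t": time; "qpos": joint angles; "qvel": joint speeds; "joint_torque": joint torques, N m; "ee_pos": TCP position; "orientation": TCP orientation; "ft_force": force on the tool from outside, world axes, zero at the start; "moment": the same for the moment, N m; "width": finger opening in mm.
Only numpy, scipy, OpenCV 4.12 (cv2) and the standard library are available. Lean on these libraries where they do the work, as an engineer would, in place of code of your own. Each camera call takes 0.05 s, during which the arm holds its last target. There are 200 camera calls.

## Working session

There is one attempt and no reset: what is moved stays moved. The work goes in short steps, Python scripts to look and compute and a shell command to move; the robot and the scene stay as the last step left them, time stands still between calls to the robot, and variables do not carry over. Pictures are saved under pics/ and viewed, about 8 in all and at most 12, crops included, and the job is handed in when it is done.

```bash
mkdir -p pics
python3 - <<'E'
from workcell import get_obs, optics, ctrl
import cv2, numpy as np
for n in ("top","scene"):
    im=optics.get_image(n); cv2.imwrite(f"pics/{n}0.png",im[:,:,::-1])
    c=optics.calibration(n); print(n,c)
print(get_obs(), ctrl.pinch_z)
E
```

```text
top {'intrinsics': array([[409.01535282,   0.        , 251.34484519],
       [  0.        , 409.01535282, 191.16191671],
       [  0.        ,   0.        ,   1.        ]]), 'cam_to_world': array([[-1.57627091e-02,  9.82861898e-01, -1.83668251e-01,
         2.86962084e+02],
       [-9.99823535e-01, -1.36162311e-02,  1.29420993e-02,
         1.53683620e+02],
       [ 1.02194269e-02,  1.83839842e-01,  9.82903086e-01,
         1.45855255e+03],
       [ 0.00000000e+00,  0.00000000e+00,  0.00000000e+00,
         1.00000000e+00]])}
scene {'intrinsics': array([[397.4450554 ,   0.        , 262.48782371],
       [  0.        , 397.4450554 , 192.33521203],
       [  0.        ,   0.        ,   1.        ]]), 'cam_to_world': array([[-2.36778811e-01, -7.74409672e-01,  5.86707298e-01,
         1.24979536e+03],
       [ 9.71563582e-01, -1.88741091e-01,  1.42972046e-01,
         3.28257837e+02],
       [ 1.68401350e-05,  6.03876196e-01,  7.97078127e-01,
         1.00260249e+03],
       [ 0.00000000e+00,  0.00000000e+00,  0.00000000e+00,
         1.00000000e+00]])}
{'t': 0.1, 'qpos': array([-1.22100274e+00,  4.23794816e-01,  1.63058821e+00, -1.04770254e-05,
        1.08860925e+00, -1.90297437e-02]), 'qvel': array([-0.00012491, -0.00336059, -0.00234512, -0.00014226,  0.00038034,
        0.00053413]), 'joint_torque': array([-7.41041604e-04, -5.45612884e+01, -2.74324411e+01,  6.44886028e-02,
        1.88093452e-02,  3.04838480e-06]), 'ee_pos': array([ 225.15748079, -582.50168174,  221.97042057]), 'orientation': array([-3.08696772e+00, -5.75822851e-01,  3.76152785e-04]), 'ft_force': array([-0.29796068, -0.35587589, -0.04741811]), 'moment': array([-0.00731269,  0.01967295,  0.02233464]), 'width': 87.8465227539657} -18.700000000000003
```

View pics/top0.png

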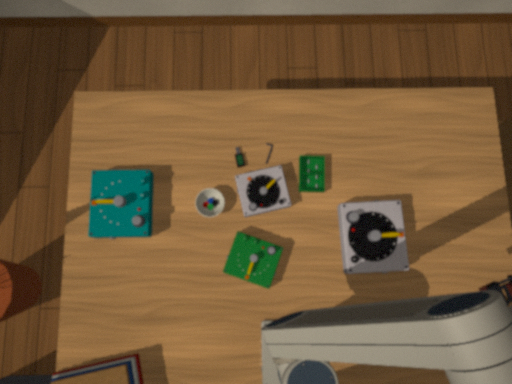

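View pics/scene0.png

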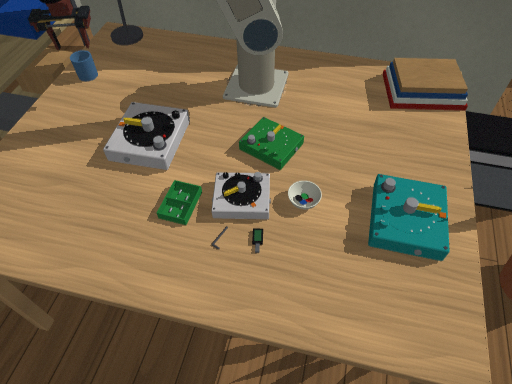

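Candidates by top pixel: the teal pedal at (120,203), the green one at (252,260), the large grey one at (373,236) and the small grey one at (264,190). I pick the small grey one. The bowl is on its left, the tray on its right, and the hex key and tuner lie beyond it. Next is a close crop to check.

Run:
```python
import cv2, numpy as np
a=cv2.imread("pics/top0.png")[150:230,220:310]; b=cv2.imread("pics/scene0.png")[160:230,195:285]
f=lambda i:cv2.resize(i,(400,400*i.shape[0]//i.shape[1]),interpolation=cv2.INTER_CUBIC)
a,b=f(a),f(b); b=cv2.copyMakeBorder(b,0,a.shape[0]-b.shape[0],0,0,cv2.BORDER_CONSTANT)
cv2.imwrite("pics/crop0.png",np.hstack([a,b]))
```

```text
(no output)
```

View pics/crop0.png

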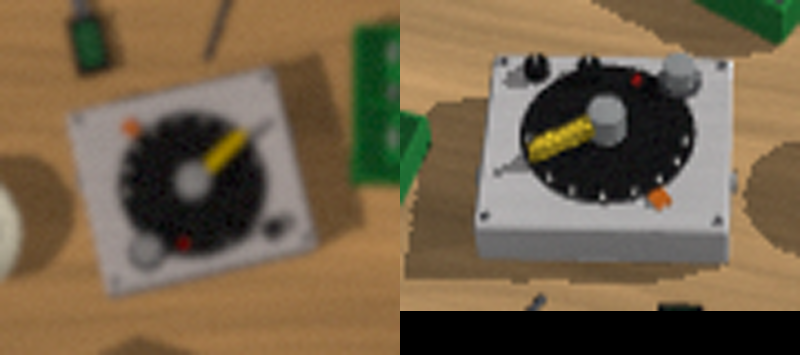

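The crop confirms it: a small grey pedal with its front towards the robot, the switch at the lower left, the lever to the right and the orange mark to the upper left. Now I'll turn these pixels into positions.

```bash
cat > h.py <<'E'
import numpy as np, cv2
from workcell import get_obs, optics, ctrl
from scipy.spatial.transform import Rotation as R
def ray(c,u,v,z):
    K,T=c["intrinsics"],c["cam_to_world"]
    d=np.linalg.inv(K)@[u,v,1]; d=T[:3,:3]@[d[0],-d[1],-d[2]]; o=T[:3,3]
    return (o+d*(z-o[2])/d[2])[:2]
def proj(c,p):
    K,T=c["intrinsics"],c["cam_to_world"]
    q=T[:3,:3].T@(np.asarray(p,float)-T[:3,3]); q=K@[q[0],-q[1],-q[2]]; return q[:2]/q[2]
def tool(v):  # world vector -> tool axes
    return R.from_rotvec(get_obs()["orientation"]).inv().apply(v)
E
python3 - <<'E'
from h import *
t=optics.calibration("top")
P=lambda x,y,z:ray(t,220+x/4.444-.5+.1,150+y/4.444-.5+.1,z)
piv,sw,mk,tip=P(195,182,71),P(147,250,66),P(131,128,48),P(245,133,67)
cs=[P(*c,45) for c in((70,117),(270,68),(317,245),(110,297))]
print(piv,sw,mk,tip); print(np.round(cs),np.mean(cs,0))
print([np.linalg.norm(cs[i]-cs[i-1]) for i in range(4)])
x=(cs[0]+cs[1]-cs[2]-cs[3]); yaw=np.arctan2(x[1],x[0])
d=sw-piv; print("yaw",yaw,"by sw",np.arctan2(d[1],d[0])-np.arctan2(48,-45),np.linalg.norm(d))
for p in(mk,tip): d=p-piv; print(np.linalg.norm(d),np.arctan2(d[1],d[0])-yaw)
o=get_obs(); M=R.from_rotvec(o["orientation"]).as_matrix(); print(M.round(3))
w=optics.calibration("wrist"); print(w["cam_to_world"].round(3),w["intrinsics"])
E
```

```text
[547.79905186  93.47540077] [495.68569527 131.57031489] [596.45516288 142.38808298] [587.07015929  53.28622095]
[[607. 191.]
 [645.  30.]
 [501.  -3.]
 [462. 161.]] [553.63863717  94.80135641]
[np.float64(147.71204624040314), np.float64(165.00978773611942), np.float64(147.61236946896747), np.float64(167.95708424822803)]
yaw 0.21470117745661157 by sw 0.18641461007443993 64.55249350252227
68.99179386242602 0.5733266239282641
56.190658057151666 -1.0116526787337414
[[ 0.933  0.361 -0.   ]
 [ 0.361 -0.933  0.001]
 [ 0.    -0.001 -1.   ]]
[[ 3.60000e-01  8.98000e-01  2.54000e-01  2.95470e+02]
 [-9.33000e-01  3.47000e-01  9.70000e-02 -5.56363e+02]
 [-1.00000e-03 -2.72000e-01  9.62000e-01  3.84511e+02]
 [ 0.00000e+00  0.00000e+00  0.00000e+00  1.00000e+00]] [[311.32984533   0.         252.55683101]
 [  0.         311.32984533 188.36790655]
 [  0.           0.           1.        ]]
```

```bash
Z='[0,0,0]'
python3 -m jog '{"delta_rot":[[0,0,0],[0,0,0],[0,0,0],[0,0,0],[0,0,0]],"translation":[[32,-31.6,0],[64,-63.2,0],[96,-94.8,0],[128,-126.4,0],[160,-158,0]],"hand":[-1,-1,-1,-1,-1]}'
python3 -m jog '{"delta_rot":[[0,0,0],[0,0,0],[0,0,0],[0,0,0],[0,0,0]],"translation":[[32,-31.6,0],[64,-63.2,0],[96,-94.8,0],[128,-126.4,0],[160,-158,0]],"hand":[-1,-1,-1,-1,-1]}'
python3 -m jog '{"delta_rot":[[0,0,0],[0,0,0],[0,0,0],[0,0,0],[0,0,0]],"translation":[[32,-31.6,0],[64,-63.2,0],[96,-94.8,0],[128,-126.4,0],[160,-158,0]],"hand":[-1,-1,-1,-1,-1]}'
python3 -m jog '{"delta_rot":[[0,0,-0.1],[0,0,-0.2],[0,0,-0.3],[0,0,-0.4],[0,0,-0.4]],"translation":[[10,-10,-4],[19,-19,-8],[19,-19,-8],[19,-19,-8],[19,-19,-8]],"hand":[-1,-1,-1,-1,-1]}'
python3 - <<'E'
from h import *
o=get_obs(); print(o["ee_pos"],o["qpos"],o["width"],o["ft_force"])
im=optics.get_image("wrist"); cv2.imwrite("pics/w1.png",im[:,:,::-1])
np.save("w1.npy",optics.calibration("wrist"),allow_pickle=True)
E
```

```text
t: 0.6
ee_pos: [317.8, -376.1, 222.4]
orientation: [-3.088, -0.575, 0.0]
ft_force: [0.3, -0.2, 1.4]
width: 51.4
t: 1.1
ee_pos: [410.2, -171.1, 222.6]
orientation: [-3.088, -0.576, 0.0]
ft_force: [0.8, -0.6, -0.8]
width: 11.2
t: 1.6
ee_pos: [502.5, 34.1, 222.5]
orientation: [3.088, 0.576, -0.0]
ft_force: [0.8, -0.6, 0.2]
width: 0.5
t: 2.1
ee_pos: [512.8, 57.0, 230.4]
orientation: [-2.911, -1.18, 0.001]
ft_force: [-0.1, 0.5, -0.4]
width: 0.3
[512.78811893  56.96035769 230.37574102] [ 8.75699007e-02  2.53761220e-01  1.86148452e+00 -2.01424055e-05
  1.02701892e+00  8.88263213e-01] 0.2688112033919734 [-0.10162254  0.47594757 -0.43821344]
```

View pics/w1.png

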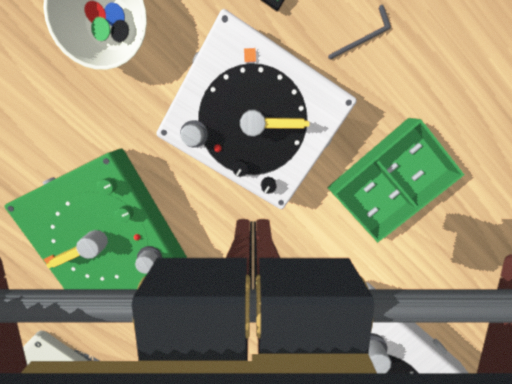

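The wrist view shows the hub at (252,123), lever tip at (308,124), orange mark at (250,55) and switch at (194,133). I'll measure these with masks.

```bash
cat > meas.py <<'E'
from h import *
def meas(im,c,piv0=(548,93),out=True):
    hsv=cv2.cvtColor(im,cv2.COLOR_RGB2HSV); p0=proj(c,[*piv0,67])
    yy,xx=np.mgrid[:im.shape[0],:im.shape[1]]; near=np.hypot(xx-p0[0],yy-p0[1])
    scale=np.linalg.norm(proj(c,[piv0[0]+80,piv0[1],60])-p0)
    res={}
    for n,lo,hi in(("orange",(5,150,120),(17,255,255)),("yellow",(22,110,90),(34,255,255))):
        m=cv2.inRange(hsv,lo,hi); m[near>scale*1.05]=0
        k,l,s,ce=cv2.connectedComponentsWithStats(m)
        if k<2: continue
        i=1+np.argmax(s[1:,4]); res[n]=(ce[i],s[i,4],l==i)
    return res
def frame(piv,yaw): return piv
E
python3 - <<'E'
from meas import *
c=np.load("w1.npy",allow_pickle=True).item()
im=cv2.imread("pics/w1.png")[:,:,::-1].copy()
r=meas(im,c)
g=cv2.cvtColor(im,cv2.COLOR_RGB2GRAY); hsv=cv2.cvtColor(im,cv2.COLOR_RGB2HSV)
# pedal top corners from bright mask
m=cv2.inRange(hsv,(0,0,150),(180,45,255)); m=cv2.morphologyEx(m,cv2.MORPH_CLOSE,np.ones((5,5)))
cn=[k for k in cv2.findContours(m,cv2.RETR_EXTERNAL,cv2.CHAIN_APPROX_NONE)[0] if cv2.pointPolygonTest(cv2.convexHull(k),(252.,123.),False)>0]
k=max(cn,key=cv2.contourArea); print("rect",cv2.minAreaRect(k)); h=cv2.convexHull(k)
cs=cv2.approxPolyDP(h,12,True)[:,0]; w=np.array([ray(c,*q,45) for q in cs]); print(cs.tolist(),w.round(1),w.mean(0))
for n in r:
    ce,a,mm=r[n]; z={"orange":48,"yellow":67}[n]; ys,xs=np.nonzero(mm)
    print(n,ce,a,ray(c,*ce,z)); 
    if n=="yellow":
        q=np.array([ray(c,x,y,67) for x,y in zip(xs,ys)]); vx=cv2.fitLine(q.astype(np.float32),cv2.DIST_L2,0,.01,.01).ravel()
        print("line",vx,np.arctan2(vx[1],vx[0]),"ext",xs.min(),xs.max(),ys.min(),ys.max())
ci=cv2.HoughCircles(cv2.resize(g,None,fx=3,fy=3,interpolation=cv2.INTER_CUBIC),cv2.HOUGH_GRADIENT,1,60,param1=120,param2=20,minRadius=25,maxRadius=50)
for x,y,rr in ci[0]:
    x,y=(x-1)/3,(y-1)/3
    if np.hypot(x-252,y-123)<75: print("circ",x,y,rr/3,ray(c,x,y,71),ray(c,x,y,66))
E
```

```text
rect ((250.7307586669922, 112.15385437011719), (163.35922241210938, 143.1126708984375), 33.6900634765625)
[[222, 9], [356, 99], [282, 208], [157, 135]] [[609.3 190.6]
 [645.4  28.7]
 [503.2  -2.3]
 [467.3 158.4]] [556.30778829  93.84843964]
orange [249.5  54.5] 118 [597.72470332 141.45149698]
yellow [285.72587719 122.98903509] 456 [574.81375718  67.73385207]
line [  0.6902982  -0.7235249 574.80835    67.72743  ] -0.8088952 ext 265 308 118 128
circ 252.16667 122.5 12.766666 [551.45362053  93.08071585] [551.2078073   92.84826556]
circ 192.83333 133.5 13.666667 [501.37139512 129.15376234] [500.34766017 129.48163073]
```

```bash
python3 -m jog '{"delta_rot":[[0,0,0],[0,0,0],[0,0,0],[0,0,0],[0,0,0]],"translation":[[13,21,10],[26,41.5,40],[26,41.5,80],[26,41.5,110],[26,41.5,120]],"hand":[-1,-1,-1,-1,-1]}'
python3 -m jog '{"delta_rot":[[0,0,0],[0,0,0],[0,0,0],[0,0,0],[0,0,0]],"translation":[[0,0,15],[0,0,30],[0,0,42],[0,0,52],[0,0,53]],"hand":[-1,-1,-1,-1,-1]}'
python3 - <<'E'
from h import *
o=get_obs(); print(o["ee_pos"],o["ft_force"])
im=optics.get_image("wrist"); cv2.imwrite("pics/w2.png",im[:,:,::-1])
E
```

```text
t: 2.65
ee_pos: [558.4, 44.6, 107.5]
orientation: [-2.912, -1.173, 0.008]
ft_force: [0.2, 1.2, -0.5]
width: 0.7
t: 3.15
ee_pos: [560.1, 45.0, 56.7]
orientation: [-2.912, -1.178, 0.002]
ft_force: [0.4, -0.6, 0.6]
width: 0.2
[560.05332627  45.02592794  56.71030556] [ 0.43831701 -0.60303713  0.59421197]
```

View pics/w2.png

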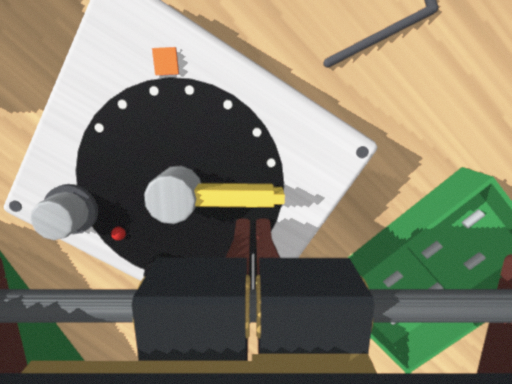

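The fingertip, at (253,225), is just clockwise of the lever, near 41 mm radius and clear of everything. I start the gentle push.

```bash
python3 -m jog '{"delta_rot":[[0,0,0],[0,0,0],[0,0,0],[0,0,0],[0,0,0]],"translation":[[3,0,0],[6,0,0],[8.5,0,0],[10.5,0,0],[12,0,0]],"hand":[-1,-1,-1,-1,-1]}'
python3 -m jog '{"delta_rot":[[0,0,-0.06],[0,0,-0.12],[0,0,-0.18],[0,0,-0.24],[0,0,-0.3]],"translation":[[2.5,0.8,0],[5,1.4,0],[7.6,1.9,0],[10.2,2.3,0],[12.8,2.45,0]],"hand":[-1,-1,-1,-1,-1]}'
python3 -m jog '{"delta_rot":[[0,0,-0.06],[0,0,-0.12],[0,0,-0.18],[0,0,-0.24],[0,0,-0.3]],"translation":[[2.5,0.8,0],[5,1.4,0],[7.6,1.9,0],[10.2,2.3,0],[12.8,2.45,0]],"hand":[-1,-1,-1,-1,-1]}'
cat > lev.py <<'E'
from meas import *
import sys
o=get_obs(); c=optics.calibration("wrist"); im=optics.get_image("wrist"); cv2.imwrite("pics/%s.png"%sys.argv[1],im[:,:,::-1])
piv=np.array([551.4,93.])
r=meas(im,c,piv)
for n,z in(("orange",48),("yellow",67)):
    if n not in r: print(n,"none"); continue
    ce,a,m=r[n]; ys,xs=np.nonzero(m); p=ray(c,*ce,z); d=p-piv
    s="" 
    if n=="yellow":
        q=np.array([ray(c,x,y,67) for x,y in zip(xs,ys)]); v=cv2.fitLine(q.astype(np.float32),cv2.DIST_L2,0,.01,.01).ravel(); s=f"line {np.arctan(v[1]/v[0]):.3f}"
    print(n,ce.round(1),a,p.round(1),"ang %.3f r %.1f"%(np.arctan2(d[1],d[0]),np.hypot(*d)),s)
d=o["ee_pos"][:2]-piv
print("t",o["t"],"tcp",o["ee_pos"].round(1),"r,ang",np.hypot(*d),np.arctan2(d[1],d[0]),"F",o["ft_force"].round(1),"q6",o["qpos"][5])
E
python3 lev.py w3
```

```text
t: 3.7
ee_pos: [569.3, 53.3, 57.9]
orientation: [2.912, 1.178, -0.0]
ft_force: [-0.6, -2.7, 0.9]
width: 0.7
t: 4.2
ee_pos: [580.0, 60.4, 57.8]
orientation: [-2.702, -1.603, 0.001]
ft_force: [-0.9, -1.3, 1.3]
width: 0.3
t: 4.7
ee_pos: [588.4, 70.4, 57.8]
orientation: [2.432, 1.989, -0.001]
ft_force: [-1.4, -1.6, 1.3]
width: 0.2
orange [240.3 104.5] 480 [597.2 142. ] ang 0.820 r 67.1 
yellow [237.6 212.6] 2038 [585.1  89. ] ang -0.119 r 34.0 line -0.179
t 4.7 tcp [588.4  70.4  57.8] r,ang 43.34742866407451 -0.5476647707152186 F [-1.4 -1.6  1.3] q6 0.29895397083529945
```

Contact is about 2 N, the pedal hasn't moved, and the lever follows. I continue.

```bash
python3 -m jog '{"delta_rot":[[0,0,-0.06],[0,0,-0.12],[0,0,-0.18],[0,0,-0.24],[0,0,-0.3]],"translation":[[2.5,0.8,0],[5,1.4,0],[7.6,1.9,0],[10.2,2.3,0],[12.8,2.45,0]],"hand":[-1,-1,-1,-1,-1]}'
python3 -m jog '{"delta_rot":[[0,0,-0.06],[0,0,-0.12],[0,0,-0.18],[0,0,-0.24],[0,0,-0.3]],"translation":[[2.5,0.8,0],[5,1.4,0],[7.6,1.9,0],[10.2,2.3,0],[12.8,2.45,0]],"hand":[-1,-1,-1,-1,-1]}'
python3 -m jog '{"delta_rot":[[0,0,-0.06],[0,0,-0.12],[0,0,-0.18],[0,0,-0.24],[0,0,-0.24]],"translation":[[2.5,0.8,0],[5,1.4,0],[7.6,1.9,0],[10.2,2.3,0],[10.2,2.3,0]],"hand":[-1,-1,-1,-1,-1]}'
python3 lev.py w4
```

```text
t: 5.25
ee_pos: [593.6, 82.5, 57.8]
orientation: [2.108, 2.329, -0.0]
ft_force: [-0.7, -2.3, 0.6]
width: 0.7
t: 5.75
ee_pos: [595.0, 95.5, 57.8]
orientation: [1.736, 2.617, 0.0]
ft_force: [0.2, -2.2, -0.3]
width: 0.6
t: 6.25
ee_pos: [593.1, 106.1, 57.8]
orientation: [1.413, 2.805, 0.001]
ft_force: [0.2, -0.7, 0.5]
width: 0.6
orange [294.8 185.5] 411 [597.1 142.1] ang 0.821 r 67.0 
yellow [237.9 212.2] 2041 [577.  115.6] ang 0.724 r 34.1 line 0.657
t 6.25 tcp [593.1 106.1  57.8] r,ang 43.721884678554154 0.30539414034718737 F [ 0.2 -0.7  0.5] q6 -0.48049310588113303
```

View pics/w4.png

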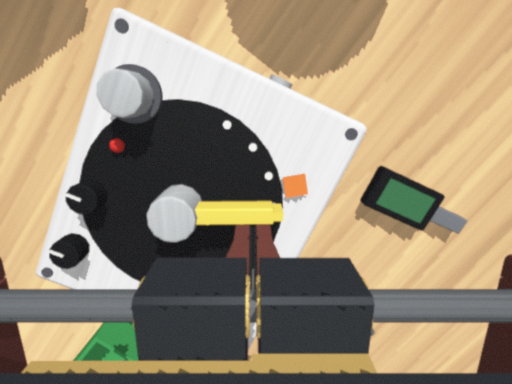

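The lever is about 0.64 and the mark 0.82, so 0.18 rad is left. I push the remainder slowly, then hold.

```bash
python3 -m jog '{"delta_rot":[[0,0,-0.04],[0,0,-0.08],[0,0,-0.12],[0,0,-0.15],[0,0,-0.18]],"translation":[[1.65,0.55,0],[3.3,1.0,0],[5,1.4,0],[6.3,1.7,0],[7.6,1.9,0]],"hand":[-1,-1,-1,-1,-1]}'
python3 -m jog '{"delta_rot":[[0,0,0],[0,0,0]],"translation":[[0,0,0],[0,0,0]],"hand":[-1,-1]}'
python3 lev.py w5
```

```text
t: 6.8
ee_pos: [590.2, 113.2, 57.8]
orientation: [1.154, 2.921, 0.001]
ft_force: [3.0, -0.4, -0.6]
width: 0.3
t: 7.0
ee_pos: [589.9, 113.1, 57.8]
orientation: [1.156, 2.921, 0.0]
ft_force: [1.9, -0.6, -0.0]
width: 0.8
orange [296.8 205. ] 398 [597.  142.1] ang 0.823 r 67.0 
yellow [239.3 212.1] 2040 [572.6 120. ] ang 0.904 r 34.3 line 0.830
t 7.0 tcp [589.9 113.1  57.8] r,ang 43.43708520861909 0.4821150390488776 F [ 1.9 -0.6 -0. ] q6 -0.6474953830020119
```

View pics/w5.png

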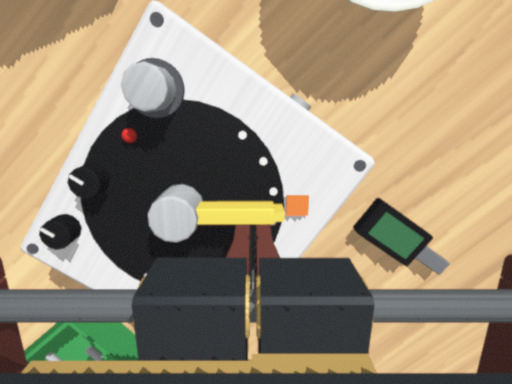

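The lever points at the mark: line 0.830, tool heading 0.817, mark 0.823. I back off and rise straight up for a cleaner check.

```bash
python3 -m jog '{"delta_rot":[[0,0,0],[0,0,0],[0,0,0],[0,0,0],[0,0,0]],"translation":[[-4,0,0],[-10,0,0],[-15,0,0],[-15,0,-10],[-15,0,-30]],"hand":[-1,-1,-1,-1,-1]}'
python3 -m jog '{"delta_rot":[[0,0,0],[0,0,0],[0,0,0],[0,0,0],[0,0,0]],"translation":[[0,0,-40],[-10,0,-80],[-25,-20,-110],[-30,-40,-120],[-30,-40,-120]],"hand":[-1,-1,-1,-1,-1]}'
python3 lev.py w6
python3 - <<'E'
from h import *
o=get_obs(); t=R.from_rotvec(o["orientation"]).as_matrix(); print("yaw",np.arctan2(t[1,0],t[0,0]))
c=optics.calibration("wrist"); im=cv2.imread("pics/w6.png"); 
for n,p in(("sw",(498.5,129.7,66)),("piv",(551.4,93,71)),("tipgoal",(551.4+58*np.cos(.823),93+58*np.sin(.823),67))):
    u=proj(c,p); print(n,u.round(1)); cv2.drawMarker(im,tuple(int(round(v)) for v in u),(255,0,255),0,7,1)
cv2.imwrite("pics/w6m.png",im)
print("tool delta to switch +15mm", tool(np.array([498.5,129.7,81])-o["ee_pos"]))
E
```

```text
t: 7.55
ee_pos: [599.6, 102.4, 87.0]
orientation: [-1.155, -2.919, 0.003]
ft_force: [1.2, 0.2, 0.1]
width: 0.2
t: 8.05
ee_pos: [594.5, 51.3, 209.3]
orientation: [1.157, 2.919, 0.001]
ft_force: [-0.8, 0.2, 0.4]
width: 0.5
orange [319.3 113.7] 119 [597.3 141.9] ang 0.817 r 67.1 
yellow [289.2 113.7] 517 [574.3 118.6] ang 0.841 r 34.3 line 0.820
t 8.05 tcp [594.5  51.3 209.3] r,ang 59.96840021857898 -0.7700115687539267 F [-0.8  0.2  0.4] q6 -0.7494061904930298
yaw 2.3866971059473756
sw [242.2  43. ]
piv [252.8 116. ]
tipgoal [313.9 115.4]
tool delta to switch +15mm [122.82394333  -9.11137458 126.86956003]
```

View pics/w6m.png

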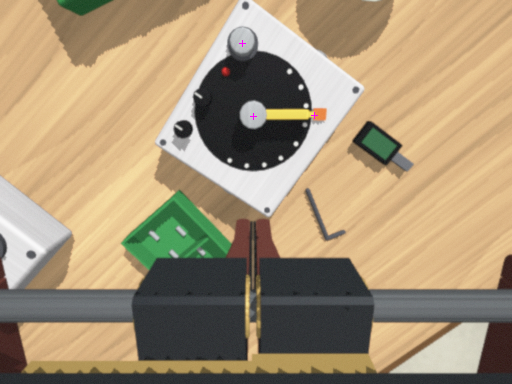

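The predicted switch point (242,43), pivot (253,116) and tip goal (314,115) all sit on their targets, and the lever lies on the mark. Now over to the switch.

```bash
python3 -m jog '{"delta_rot":[[0,0,0],[0,0,0],[0,0,0],[0,0,0],[0,0,0]],"translation":[[40,-3,0],[80,-6,0],[123,-9,0],[123,-9,40],[123,-9,80]],"hand":[-1,-1,-1,-1,-1]}'
python3 -m jog '{"delta_rot":[[0,0,0],[0,0,0],[0,0,0],[0,0,0],[0,0,0]],"translation":[[0,0,20],[0,0,40],[0,0,50],[0,0,54],[0,0,54]],"hand":[-1,-1,-1,-1,-1]}'
python3 lev.py w7
```

```text
t: 8.6
ee_pos: [498.1, 132.1, 126.6]
orientation: [1.152, 2.922, 0.001]
ft_force: [1.2, -0.9, -0.7]
width: 0.2
t: 9.1
ee_pos: [498.8, 130.7, 73.0]
orientation: [-1.154, -2.92, 0.001]
ft_force: [-0.7, 0.4, -0.0]
width: 0.5
orange none
yellow [247. 300.] 3 [530.7  96.2] ang 2.987 r 20.9 line -0.745
t 9.1 tcp [498.8 130.7  73. ] r,ang 64.74990101063713 2.519274570552857 F [-0.7  0.4 -0. ] q6 -0.5849311484229762
```

View pics/w7.png

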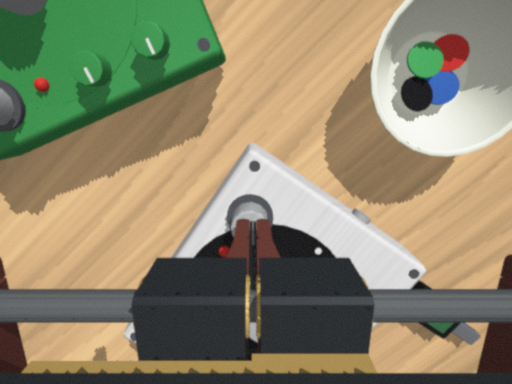

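The fingertips at (252,222) are over the button, with its far rim showing just ahead as expected from the tilt. I press.

```bash
python3 -m jog '{"delta_rot":[[0,0,0],[0,0,0],[0,0,0],[0,0,0],[0,0,0]],"translation":[[0,0,4],[0,0,7],[0,0,9],[0,0,11],[0,0,12]],"hand":[-1,-1,-1,-1,-1]}'
python3 -m jog '{"delta_rot":[[0,0,0],[0,0,0],[0,0,0]],"translation":[[0,0,1],[0,0,2],[0,0,2]],"hand":[-1,-1,-1]}'
```

```text
t: 9.65
ee_pos: [499.7, 130.8, 61.9]
orientation: [1.155, 2.921, 0.001]
ft_force: [-0.5, -0.4, 5.5]
width: 0.5
t: 9.95
ee_pos: [499.8, 130.8, 60.3]
orientation: [1.155, 2.921, 0.001]
ft_force: [-1.3, -0.1, 8.5]
width: 0.6
```

```bash
python3 -m jog '{"delta_rot":[[0,0,0],[0,0,0],[0,0,0]],"translation":[[0,0,1],[0,0,2],[0,0,2]],"hand":[-1,-1,-1]}'
```

```text
t: 10.25
ee_pos: [499.9, 130.8, 59.8]
orientation: [1.154, 2.921, 0.001]
ft_force: [-6.1, -1.0, 27.9]
width: 0.3
```

It is hard against its stop: 28 N at z 59.8, so fully down. I release, rise and check.

```bash
python3 -m jog '{"delta_rot":[[0,0,0],[0,0,0],[0,0,0],[0,0,0],[0,0,0]],"translation":[[0,0,-4],[0,0,-10],[0,0,-25],[0,0,-60],[0,0,-100]],"hand":[-1,-1,-1,-1,-1]}'
python3 -m jog '{"delta_rot":[[0,0,0],[0,0,0],[0,0,0],[0,0,0],[0,0,0]],"translation":[[0,0,-40],[-40,3,-50],[-80,6,-50],[-123,9,-50],[-123,9,-50]],"hand":[-1,-1,-1,-1,-1]}'
python3 -m jog '{"delta_rot":[[0,0,0],[0,0,0]],"translation":[[0,0,0],[0,0,0]],"hand":[-1,-1]}'
python3 lev.py w8
python3 - <<'E'
from h import *
c=optics.calibration("wrist"); im=cv2.imread("pics/w8.png"); 
for p in((498.5,129.7,66),(551.4,93,71),(551.4+58*np.cos(.82),93+58*np.sin(.82),67),(609.3,190.6,45),(645.4,28.7,45),(503.2,-2.3,45),(467.3,158.4,45)):
    cv2.drawMarker(im,tuple(int(round(v)) for v in proj(c,p)),(255,0,255),0,7,1)
cv2.imwrite("pics/w8m.png",im)
E
```

```text
t: 10.75
ee_pos: [497.8, 130.3, 157.4]
orientation: [-1.154, -2.918, 0.004]
ft_force: [0.6, 0.2, -0.3]
width: 0.3
t: 11.25
ee_pos: [598.5, 50.4, 207.8]
orientation: [1.158, 2.918, 0.001]
ft_force: [0.8, 0.3, 0.1]
width: 0.5
t: 11.45
ee_pos: [593.8, 53.6, 207.0]
orientation: [-1.154, -2.92, 0.001]
ft_force: [0.2, -0.0, 0.4]
width: 0.3
orange [318.8 116.5] 114 [597.2 141.8] ang 0.817 r 66.9 
yellow [288.  116.6] 538 [573.9 118.3] ang 0.843 r 33.9 line 0.810
t 11.45 tcp [593.8  53.6 207. ] r,ang 57.88030313370097 -0.7483225704952838 F [ 0.2 -0.   0.4] q6 -0.7483756469938864
```

View pics/w8m.png

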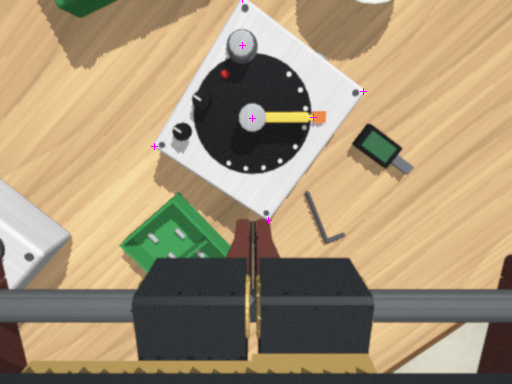

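The pedal corners are still where they were, the lever tip is at the mark and the switch looks the same as before the press. The arm is clear, so I hand in.

```bash
python3 -c "
from workcell import ctrl; print(ctrl.close_job())"
```

```text
the job is handed in; nothing more can be done
None
```

I pushed the lever on the small grey pedal round with the closed fingertips until it pointed at the orange mark. I then pressed the footswitch to its stop and released it. I handed the job in at about 11.5 s; no verdict is reported.

- **Lever:** after the press it measured 0.81–0.84 rad against 0.82 rad for the mark (world angles). At worst that puts the tip about 1.5 mm off. The push stayed near 2–3 N.
- **Footswitch:** it was hard against its stop at z 59.8 mm, with the wrist reading 28 N. That is firmer than the 6 N needed. In the last picture it looks as it did before the press, but I did not measure its travel directly.
- **Pedal and other things:** the orange mark stayed within about 0.5 mm, and the pedal corners and hub lie where first measured. I did not touch the bowl, tray, hex key or tuner clip. The arm ended clear, with about 0 N at the wrist.
- **Disagreement:** the top camera placed the pivot about 3 mm nearer the robot than the wrist camera did. I used the wrist values, and contact bore them out.

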